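# Tape change: wide roll off, roll-rest collar up to the edge guide

## Robot

A 6-joint arm with a two-finger parallel gripper is mounted at the origin on the work surface. World frame = base frame: x ahead of the robot, y to its left, z up, the work surface at z = 0. Lengths are in m, angles in degrees, forces in N, time in s.
With the tool pointing down it reaches from about 0.35 to 0.875 m from the base axis. Payload 4.2 kg.
Tool frame: the origin (TCP) lies midway between the tips of the shut fingers; the grasp point (between the pads) lies 19 mm behind it; z points along the fingers, y is the line along which they close (so a half turn about z gives the same grasp; the last joint's range is limited). The gripper opens to 87 mm and grips with 3 to 60 N. Pads are 19 mm wide; open, the fingers measure 117 mm over their backs; the gripper's body (75 mm by 190 mm) begins 51 mm behind the grasp point.
Start: joints at [88.9, 22.042, 0.453, 0, -68.411, -14.817], TCP at [0.171, 0.601, 0.223] pointing down, gripper open.
Joint ranges: [-179.83, 179.83], [-69.29, 118.12], [-61.27, 80.66], [-181.25, 117.63], [-171.15, -9.14], [-177.46, 177.46]. Speed limits (degrees/s): [159.86, 159.86, 180, 180, 180, 180].

## Interface

Orientations are given as a 3x3 rotation matrix whose columns are the frame's x, y, z axes.
In Python, from station import r gives the robot as it stands.
- The arm moves only by the shell command python3 steer.py, which reads ROWS from standard input. ROWS is a JSON list that holds a single list of rows (three levels of brackets), with 1 to 8 rows, each of 7 numbers: the opening from 0.0 (shut) to 1.0 (fully open), then dx, dy, dz in units of 5 mm, then a rotation vector rx, ry, rz in degrees; each row is the pose to reach, as a shift and turn from the pose commanded when the command began, along the tool's axes at that moment; what a row does not reach only later rows make up. A row lasts 1/10 s, in which the tool goes at most 0.05 m and 8.59 degrees, less where a joint would pass 70% of its speed; a pose out of reach is approached as far as the arm can. The fingers move at their own pace and stop on an object; the grip force is fixed at half the most. Time passes only in rows, so rows that do not move let the fingers close. It prints the time, the measured TCP pose, the force, the opening and the grip force at its end. Input that does not fit is refused with a message, and nothing moves.
- r.sense(): the state, without advancing time (a new reading comes with each control period).
- r.capture(name): name is "side" or "top"; returns a dict with "pixels" (420x560x3 uint8, red, green, blue), "z_map" (420x560 float32, m along the optical axis (not along the pixel's ray), 0 where there is no reading), "K" (3x3 intrinsics, pixels), "world_from_camera" (4x4, takes a point from camera to world coordinates). Camera axes: x right, y up, looking along -z (the intrinsics and any distortion apply to the point x, -y, -z); pixel columns grow to the right and rows downward; lengths in m; the calibration is good to about 2 mm. A picture is of the moment at which its call begins.
- r.finish_job(): hands the job in; it is judged then, once.
The state is a dict: "time_s": time; "joints": joint angles; "joint_velocities": joint speeds; "effort": joint torques, N m; "tcp_pos": TCP position; "ee_rot": TCP orientation; "wrist_force": force on the tool from outside, world axes, zero at the start; "moment": the same for the moment, N m; "gripper_width": opening from 0.0 (shut) to 1.0 (fully open); "gripper_force": force on a finger pad.
Only numpy, scipy, OpenCV 4.12 (cv2) and the standard library are available. Lean on these libraries where they do the work, as an engineer would, in place of code of your own. Each camera call takes 0.05 s, during which the arm holds its last target. There are 200 camera calls.

## Task

We are changing to a narrower tape, and the small edge guide at the dispenser's cutter has already been set for it. Take the old roll off the dispenser's spindle and lay it flat in the enamel pan, then spin the knurled collar up the threaded spindle until its top face is level with the top of the edge guide's ledge. Leave the edge guide as it is set and don't push the pan or the other things on the counter about.

Things in the scene. Friction and masses are not known exactly. Their poses are not given: they have to be found in the camera images.
- dispenser: Tape dispenser screwed down on the left or right, turned up to 29 deg: grey base plate 250 x 110 x 10 mm (x -185 to +65, y +-55), upright threaded steel spindle of 16 mm diameter, top 80 mm above the counter, its foot a boss 48 mm wide and up to 26 mm high; at the other end a cutter pillar 92 mm high, 56 mm wide, near face at x = -154 mm. Origin on the spindle axis at counter level, z up.
- collar_top (a point): Centre of the top face of the steel roll-rest collar on the spindle: knurled disc 40 mm in diameter, 14 mm high, and, half a turn apart, two flat ears 6 mm thick (9 mm at the round tips) reaching 50 mm from the axis, 2 to 12 mm below the top face. The frame turns with the collar: x along one ear (the other along -x), z up. At the start the top face is 42 to 48 mm above the counter.
- collar (a joint): Turn of the collar about the spindle, rad, growing counter-clockwise seen from above. Right-hand fast thread: one counter-clockwise turn raises it 16 mm. At 0 its top face is 42 mm above the counter, ears along the dispenser's x axis; range -0.3 to 11.8 (72 mm). A friction bush holds it where it is left; turning takes about 0.05 N m (1 to 2 N at an ear).
- guide_ledge (a point): Edge guide: flat steel ledge 38 mm wide, 4 mm thick, jutting 32 mm from the cutter pillar towards the spindle, a block and small clamp screw beneath. The point is the middle of its free edge, top face, 122 mm from the spindle axis; axes as the dispenser's. Set 58 to 68 mm above the counter, always above the collar's start; a push of some 12 N would shift it up or down.
- old_roll: Old wide roll of brown paper tape on a white core, lying round the spindle on top of the collar: outside diameter 60 mm, hole 26 mm, 30 mm high, about 70 g. Origin at the centre of its underside, z along its axis, up.
- pan: Chipped white enamel scale pan, a loose round dish 212 mm across the rim and 26 mm high, wall 3 mm, with a flat floor 150 mm across whose upper face is 3 mm above the counter. About 0.5 kg. Origin at the centre of its underside. The pan is left when the dispenser is right, and the other way round.
- new_roll: New narrower roll of brown paper tape, 84 mm outside diameter, 19 mm high, lying on the counter beyond the work area; to be left alone. Origin at the centre of its underside.
- jar: Glass jar with steel lid, 76 mm diameter, 105 mm high, bystander. Origin at the centre of its underside.
- ink_pad: Closed steel stamp pad tin 77 x 117 x 18 mm, bystander. Origin at the centre of its underside.
- stamp_stand: Walnut stand 95 x 230 mm with four date stamps with red handles, 178 mm high over the handles, bystander at the right of the counter. Origin at the centre of its underside, long side along y.

How it is judged:
By the outcome, as a careful person would: the job done as asked, in the order asked, and still so for the second after the job is handed in, with the robot touching nothing.
It also fails if it takes over 61 s, if anything falls off the work surface, if the arm or the gripper's body presses on something with over 40 N, if the wrist force passes 120 N, or if a joint passes its speed limit or range.

## Working session

There is one attempt and no reset: what is moved stays moved. The work goes in short steps, Python scripts to look and compute and a shell command to move; the robot and the scene stay as the last step left them, time stands still between calls to the robot, and variables do not carry over. Pictures are saved under pics/ and viewed, at most 10 in all, crops included, and the job is handed in when it is done.

```bash
ls; mkdir -p pics
python3 - <<'E'
from station import r
import cv2,numpy as np
for n in("side","top"):
    c=r.capture(n); cv2.imwrite(f"pics/{n}0.png",c["pixels"][:,:,::-1]); np.savez(f"pics/{n}0.npz",**c)
    print(n,c["K"].round(1).tolist(),c["world_from_camera"].round(3).tolist())
s=r.sense();print(s["time_s"],s["tcp_pos"],np.round(s["ee_rot"],3).tolist())
E
```

```text
pics
station.py
steer.py
side [[470.7, 0.0, 277.1], [0.0, 470.7, 210.1], [0.0, 0.0, 1.0]] [[-0.987, 0.104, -0.121, 0.444], [-0.159, -0.578, 0.8, 0.859], [0.013, 0.809, 0.587, 0.798], [0.0, 0.0, 0.0, 1.0]]
top [[450.0, 0.0, 274.1], [0.0, 450.0, 207.9], [0.0, 0.0, 1.0]] [[-0.019, 0.979, -0.202, 0.354], [-1.0, -0.018, 0.006, -0.103], [0.002, 0.202, 0.979, 1.294], [0.0, 0.0, 0.0, 1.0]]
0.1 [0.17124796 0.60053906 0.22155998] [[0.962, -0.274, -0.0], [-0.274, -0.962, -0.002], [0.0, 0.002, -1.0]]
```

View pics/top0.png

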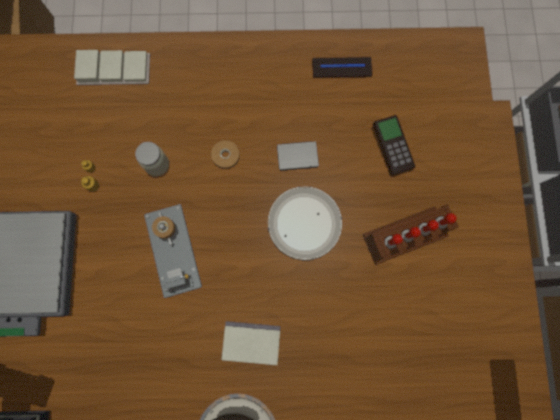

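View pics/side0.png

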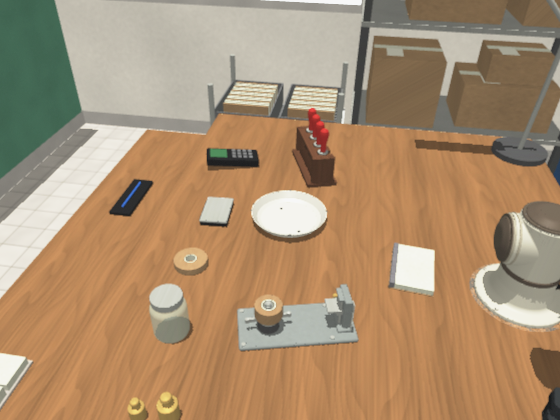

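The top view shows the dispenser on the left with its roll near (165,228) and its pillar at (180,280). The pan is at (305,222), the jar at (151,158) and the new roll at (225,154). The side view shows the roll at (268,308), the ears at about (248,318) and (290,318), and the pillar and ledge at (338,310).

```bash
cat > h.py <<'E'
import numpy as np,cv2
def cloud(c):
    K=c["K"];z=c["z_map"];v,u=np.indices(z.shape)
    p=np.stack([(u-K[0,2])/K[0,0]*z,-(v-K[1,2])/K[1,1]*z,-z],-1)
    T=c["world_from_camera"];w=p@T[:3,:3].T+T[:3,3];w[z<=0]=np.nan
    return w
def ray(c,u,v,h):
    K=c["K"];T=c["world_from_camera"]
    d=T[:3,:3]@np.array([(u-K[0,2])/K[0,0],-(v-K[1,2])/K[1,1],-1]);o=T[:3,3]
    return o+d*(h-o[2])/d[2]
def proj(c,P):
    K=c["K"];T=c["world_from_camera"];q=(np.asarray(P)-T[:3,3])@T[:3,:3]
    return np.array([K[0,2]+K[0,0]*q[...,0]/-q[...,2],K[1,2]+K[1,1]*q[...,1]/q[...,2]]).T
E
python3 - <<'E'
from h import *
for n in("top","side"):
    c=dict(np.load(f"pics/{n}0.npz"));w=cloud(c)
    print(n,"counter z",np.nanmedian(w[...,2][240:260,215:225] if n=="top" else w[...,2][240:260,300:340]))
    (u0,u1,v0,v1)=(138,208,195,305) if n=="top" else (225,365,275,355)
    s=w[v0:v1,u0:u1].reshape(-1,3)
    s=s[~np.isnan(s[:,0])]
    print(n,len(s))
    b=s[(s[:,2]>.006)&(s[:,2]<.014)]
    print("plate rect",cv2.minAreaRect((b[:,:2]*1000).astype(np.float32)),np.median(b[:,2]))
    print(np.histogram(s[:,2],np.arange(0.0,.11,.004))[0])
    (u0,u1,v0,v1)=(260,350,180,265) if n=="top" else (245,335,185,245)
    s=w[v0:v1,u0:u1].reshape(-1,3); b=s[(s[:,2]>.02)&(s[:,2]<.032)]
    print("pan",cv2.minEnclosingCircle((b[:,:2]*1000).astype(np.float32)),cv2.minAreaRect((b[:,:2]*1000).astype(np.float32)))
    i=c["pixels"][...,::-1]
    i=i[190:310,130:215] if n=="top" else i[270:360,220:370]
    cv2.imwrite(f"pics/{n}c.png",cv2.resize(i,None,fx=5,fy=5,interpolation=cv2.INTER_CUBIC))
E
```

```text
top counter z 0.00021084413785454892
top 7674
plate rect ((512.8395385742188, 179.67449951171875), (308.2628173828125, 199.7165069580078), 3.106457233428955) 0.009947728002601686
[1915  772 1370  502   65   16    6    5    7   25   24   12   15   30
   82   62   30  130  160   39   15   29   97   63    3    0    0]
pan ((573.3422241210938, -198.06936645507812), 106.93594360351562) ((573.4259033203125, -198.94522094726562), (209.1942138671875, 208.724365234375), 43.21925735473633)
side counter z -0.0023754237832387393
side 11157
plate rect ((500.77667236328125, 185.50799560546875), (248.27938842773438, 111.38900756835938), 15.075810432434082) 0.008037372125984044
[ 533 1921 1470  169   71   20   27   56   38   72   51   49   68  109
  233   67  115  388   60   37   19   86  152    5    0    0    0]
pan ((568.1314697265625, -196.0597381591797), 109.68623352050781) ((570.63671875, -196.3457794189453), (208.85260009765625, 210.1887664794922), 56.13676834106445)
```

View pics/sidec.png

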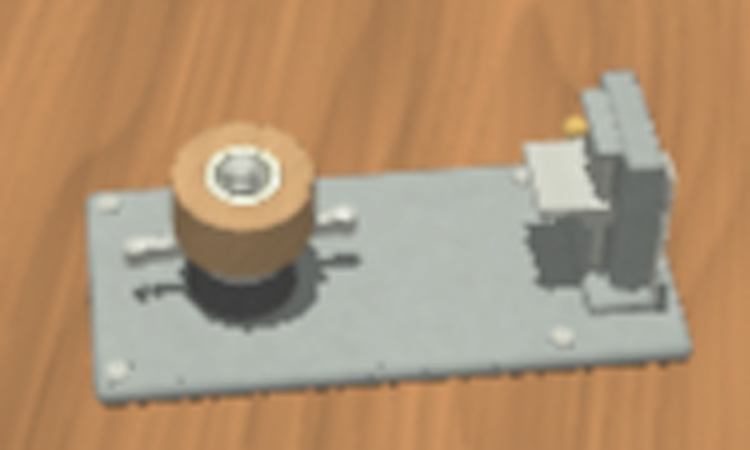

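View pics/topc.png

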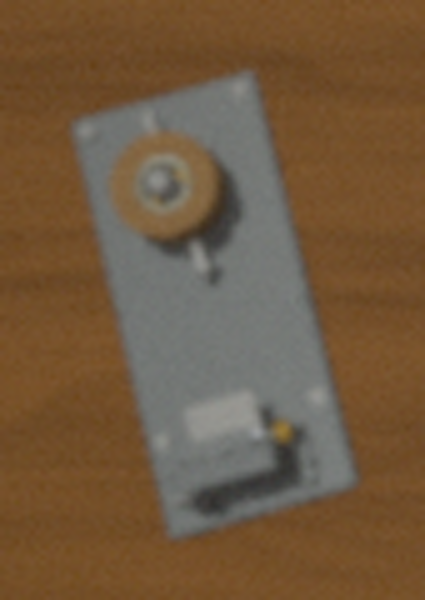

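The side crop shows the spindle tip at (242,172), the ear tips at (128,252) and (352,215), and the ledge at (570,180). The top crop shows the spindle tip at (160,183), the ear tips at (150,118) and (210,272), and the ledge at (222,417).

Run:
```python
from h import *
C={n:dict(np.load(f"pics/{n}0.npz")) for n in("top","side")}
S=lambda x,y:(220+x/5-.4,270+y/5-.4)
T=lambda x,y:(130+x/5-.4,190+y/5-.4)
f=lambda c,p,h:(ray(C[c],*p,h)*1000).round(1)
print("spindle",f("top",T(160,180),.08),f("side",S(242,168),.08))
print("rolltop centre",f("top",T(164,187),.075),f("side",S(243,177),.075))
print("ears top",f("top",T(150,118),.039),f("top",T(210,272),.039),"side",f("side",S(128,250),.039),f("side",S(352,213),.039))
print("ledge",f("top",T(222,417),.063),f("side",S(568,178),.063))
print("jar lid",f("top",(149,155),.105),f("side",(168,297),.105))
for n,q in(("top",T),("side",S)):
    w=cloud(C[n])
    def med(p,k=2):
        u,v=map(round,p);a=w[v-k:v+k+1,u-k:u+k+1,2].ravel()*1000;return np.nanmedian(a).round(1),np.nanstd(a).round(1)
    if n=="side": P=dict(ledge=(568,178),plate=(430,280),plate2=(150,350),rolltop=(205,210),rolltop2=(285,155),pillar=(622,90))
    else: P=dict(ledge=(222,417),plate=(230,330),rolltop=(125,190),rolltop2=(205,190))
    print(n,{k:med(q(*p),1) for k,p in P.items()})
    # plane of plate region
    print("rolltop all",[round(float(x),1) for x in np.nanmedian(w.reshape(-1,3)[(abs(w.reshape(-1,3)[:,2]-.075)<.008)&(np.hypot(w.reshape(-1,3)[:,0]-.559,w.reshape(-1,3)[:,1]-.2)<.035)],0)*1000])
```

```text
spindle [560.5 197.1  80. ] [559.2 203.4  80. ]
rolltop centre [557.4 196.   75. ] [558.7 203.6  75. ]
ears top [603.3 214.   39. ] [514.8 177.6  39. ] side [604.4 218.9  39. ] [515.5 183.   39. ]
ledge [432.5 163.6  63. ] [427.1 170.   63. ]
jar lid [754.7 231.9 105. ] [754.1 244.1 105. ]
top {'ledge': (np.float64(59.1), np.float64(2.0)), 'plate': (np.float64(10.8), np.float64(3.2)), 'rolltop': (np.float64(72.5), np.float64(1.6)), 'rolltop2': (np.float64(70.1), np.float64(3.0))}
rolltop all [560.3, 196.0, 72.6]
side {'ledge': (np.float64(56.5), np.float64(0.9)), 'plate': (np.float64(8.5), np.float64(1.7)), 'plate2': (np.float64(6.5), np.float64(1.5)), 'rolltop': (np.float64(70.5), np.float64(1.3)), 'rolltop2': (np.float64(69.7), np.float64(1.0)), 'pillar': (np.float64(89.6), np.float64(1.6))}
rolltop all [558.3, 202.7, 70.0]
```

The rows are not in the units I measure in: shifts go in units of 5 mm. I convert before sending: 0.2 m is 40, 0.32 m is 64.

```bash
echo '[[[1,8,4.6,0,0,0,0],[1,16,9.2,0,0,0,0],[1,24,13.8,0,0,0,0],[1,32,18.4,0,0,0,0],[1,40,23.2,0,0,0,0],[1,48,27.8,0,0,0,0],[1,56,32.4,0,0,0,0],[1,64,37,0,0,0,0]]]' | python3 steer.py; echo '[[[1,8,4.6,2,0,0,0],[1,16,9.2,6,0,0,0],[1,24,14,10,0,0,0],[1,30,17.4,14,0,0,0],[1,32.6,18.8,16,0,0,0],[1,32.6,18.8,16,0,0,0]]]' | python3 steer.py
python3 - <<'E'
from station import r
from h import *
s=r.sense();print(s["joints"],s["tcp_pos"],np.round(s["ee_rot"],3).tolist())
for n in("side","top"):
    c=r.capture(n); np.savez(f"pics/{n}1.npz",**c)
    if n=="side": cv2.imwrite("pics/s1.png",cv2.resize(c["pixels"][200:350,170:370,::-1],None,fx=4,fy=4,interpolation=cv2.INTER_CUBIC))
    # project expected TCP and grasp point
    print(n,proj(c,s["tcp_pos"]).round(1))
E
```

```text
time_s: 0.9
tcp_pos: [0.4291, 0.3337, 0.2223]
ee_rot: [[0.962, -0.274, -0.0], [-0.274, -0.962, -0.0], [-0.0, 0.0, -1.0]]
wrist_force: [0.9, 0.2, -0.1]
gripper_width: 1.003
gripper_force: 0.0
time_s: 1.5
tcp_pos: [0.5592, 0.1983, 0.1401]
ee_rot: [[0.961, -0.277, -0.004], [-0.277, -0.961, -0.002], [-0.003, 0.003, -1.0]]
wrist_force: [-0.9, 0.2, 0.3]
gripper_width: 1.0
gripper_force: 0.0
[ 3.51360835e+01  2.31037017e+01 -1.05231145e+01 -2.70292356e-02
 -5.66471664e+01  3.87730123e+01] [0.55916153 0.19825402 0.14008664] [[0.961, -0.277, -0.004], [-0.277, -0.961, -0.002], [-0.003, 0.003, -1.0]]
side [268.5 280.2]
top [155.5 222.3]
```

View pics/s1.png

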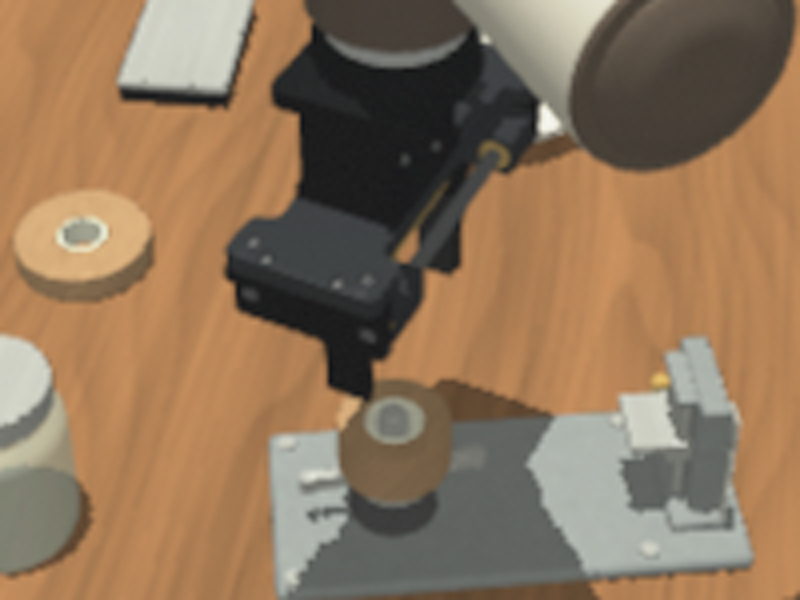

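The side picture shows the near finger's tip at crop (350,390), which is image (257.5,297.5). The roll top is at crop (393,425).

Run:
```python
from h import *
c=dict(np.load("pics/side1.npz")); t=np.array([.5592,.1983,.1401]);y=np.array([.277,.961,0])
x=np.array([.961,-.277,0])
for d in(.0435,.0585):
  for e in(-.0095,.0095): print("finger",d,e,proj(c,t+d*y+e*x).round(1), "crop",((proj(c,t+d*y+e*x)-[170,200])*4).round())
w=cloud(c);u,v=257,293
print("depth pt",(w[v-3:v+4,u-3:u+3].reshape(-1,3)*1000).mean(0).round(1))
```

```text
finger 0.0435 -0.0095 [262.9 296.3] crop [372. 385.]
finger 0.0435 0.0095 [254.  293.1] crop [336. 372.]
finger 0.0585 -0.0095 [259.3 301.6] crop [357. 406.]
finger 0.0585 0.0095 [250.4 298.3] crop [321. 393.]
depth pt [573.  249.7 154.2]
```

Scaled: 0.08 m is 16, -0.001 m is -0.2.

```bash
echo '[[[1,0,-0.2,6,0,0,0],[1,0,-0.2,12,0,0,0],[1,0,-0.2,16,0,0,0],[1,0,-0.2,18.4,0,0,0],[1,0,-0.2,18.4,0,0,0]]]' | python3 steer.py; echo '[[[0.6,0,0,0,0,0,0],[0.6,0,0,0,0,0,0],[0.6,0,0,0,0,0,0],[0.6,0,0,0,0,0,0]]]' | python3 steer.py
```

```text
time_s: 2.1
tcp_pos: [0.5586, 0.202, 0.0499]
ee_rot: [[0.962, -0.273, -0.002], [-0.273, -0.962, -0.001], [-0.001, 0.001, -1.0]]
wrist_force: [-0.2, -0.7, -0.2]
gripper_width: 1.001
gripper_force: 0.0
time_s: 2.5
tcp_pos: [0.5598, 0.2012, 0.0514]
ee_rot: [[0.962, -0.274, 0.001], [-0.274, -0.962, 0.0], [0.001, -0.0, -1.0]]
wrist_force: [-0.4, -1.5, 0.3]
gripper_width: 0.724
gripper_force: 0.5
```

Scaled: -0.08 m is -16, -0.06 m is -12.

```bash
echo '[[[0.5,0,0,0,0,0,0],[0.5,0,0,0,0,0,0],[0.5,0,0,0,0,0,0],[0.5,0,0,0,0,0,0]]]' | python3 steer.py; echo '[[[0.5,0,0,-2,0,0,0],[0.5,0,0,-6,0,0,0],[0.5,0,0,-12,0,0,0],[0.5,0,0,-16,0,0,0],[0.5,0,0,-16,0,0,0]]]' | python3 steer.py
```

```text
time_s: 2.9
tcp_pos: [0.5598, 0.2011, 0.0512]
ee_rot: [[0.962, -0.274, 0.0], [-0.274, -0.962, -0.0], [0.0, 0.0, -1.0]]
wrist_force: [-2.0, -2.3, 6.1]
gripper_width: 0.69
gripper_force: 30.0
time_s: 3.4
tcp_pos: [0.5616, 0.2025, 0.134]
ee_rot: [[0.962, -0.274, 0.007], [-0.274, -0.962, 0.004], [0.005, -0.006, -1.0]]
wrist_force: [0.3, 0.2, -0.7]
gripper_width: 0.682
gripper_force: 30.0
```

Scaled: 0.132 m is 26.4, 0.012 m is 2.4.

```bash
echo '[[[0.5,2.4,7.6,0,0,0,0],[0.5,5.4,17,0,0,0,0],[0.5,8.4,26.4,0,0,0,0],[0.5,11.4,35.8,0,0,0,0],[0.5,14.4,45.2,0,0,0,0],[0.5,17.4,54.6,0,0,0,0],[0.5,20.4,64,0,0,0,0],[0.5,22.6,71,0,0,0,0]]]' | python3 steer.py; echo '[[[0.5,1.6,5,0,0,0,0],[0.5,1.6,5,4,0,0,0],[0.5,1.6,5,10,0,0,0],[0.5,1.6,5,16,0,0,0],[0.5,1.6,5,18,0,0,0],[0.5,1.6,5,18,0,0,0]]]' | python3 steer.py
python3 - <<'E'
from station import r
from h import *
c=r.capture("side"); np.savez("pics/side2.npz",**c)
cv2.imwrite("pics/s2.png",cv2.resize(c["pixels"][140:340,220:370,::-1],None,fx=4,fy=3,interpolation=cv2.INTER_CUBIC))
E
```

```text
time_s: 4.2
tcp_pos: [0.5699, -0.1736, 0.1291]
ee_rot: [[0.961, -0.276, -0.002], [-0.276, -0.961, 0.001], [-0.002, -0.0, -1.0]]
wrist_force: [0.9, -0.4, -0.7]
gripper_width: 0.688
gripper_force: 30.0
time_s: 4.8
tcp_pos: [0.5702, -0.1972, 0.0382]
ee_rot: [[0.962, -0.274, -0.005], [-0.274, -0.962, 0.001], [-0.005, 0.001, -1.0]]
wrist_force: [-0.3, -0.6, -1.1]
gripper_width: 0.687
gripper_force: 30.0
```

View pics/s2.png

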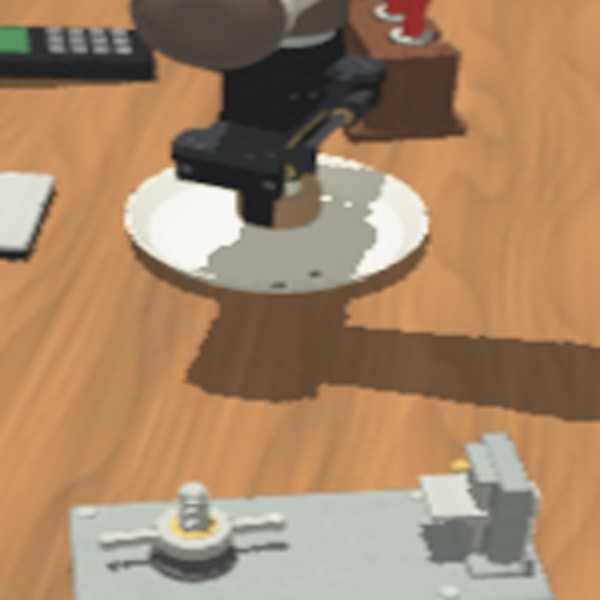

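The roll hangs over the middle of the pan, at crop (285,205). The bare collar is at crop (193,532).

```bash
echo '[[[0.5,0,0,2.4,0,0,0],[0.5,0,0,4,0,0,0],[0.5,0,0,4.8,0,0,0],[0.5,0,0,4.8,0,0,0]]]' | python3 steer.py
```

```text
time_s: 5.25
tcp_pos: [0.5714, -0.1973, 0.016]
ee_rot: [[0.962, -0.274, -0.001], [-0.274, -0.962, 0.0], [-0.001, 0.0, -1.0]]
wrist_force: [-0.4, -0.2, -1.0]
gripper_width: 0.682
gripper_force: 30.0
```

```bash
echo '[[[0.5,0,0,0.4,0,0,0],[0.5,0,0,0.6,0,0,0],[0.5,0,0,0.6,0,0,0]]]' | python3 steer.py
```

```text
time_s: 5.55
tcp_pos: [0.5718, -0.1974, 0.0136]
ee_rot: [[0.962, -0.274, 0.0], [-0.274, -0.962, -0.0], [0.0, -0.0, -1.0]]
wrist_force: [0.4, -0.0, -1.3]
gripper_width: 0.686
gripper_force: 30.0
```

Scaled: 0.0015 m is 0.3.

```bash
echo '[[[0.5,0,0,0.3,0,0,0],[0.5,0,0,0.3,0,0,0]]]' | python3 steer.py;echo '[[[0.5,0,0,0.2,0,0,0],[0.5,0,0,0.2,0,0,0]]]' | python3 steer.py
```

```text
time_s: 5.75
tcp_pos: [0.572, -0.1974, 0.0122]
ee_rot: [[0.962, -0.274, 0.001], [-0.274, -0.962, -0.0], [0.001, -0.0, -1.0]]
wrist_force: [0.1, 0.4, -1.2]
gripper_width: 0.687
gripper_force: 30.0
time_s: 5.95
tcp_pos: [0.572, -0.1974, 0.0121]
ee_rot: [[0.962, -0.274, 0.001], [-0.274, -0.962, -0.0], [0.001, 0.0, -1.0]]
wrist_force: [-1.9, 0.6, 4.6]
gripper_width: 0.688
gripper_force: 30.0
```

Contact made, so I release and lift.

Scaled: -0.14 m is -28, -0.12 m is -24.

```bash
echo '[[[0.85,0,0,0,0,0,0],[0.85,0,0,0,0,0,0],[0.85,0,0,0,0,0,0],[0.85,0,0,0,0,0,0]]]' | python3 steer.py;echo '[[[0.85,0,0,-2,0,0,0],[0.85,0,0,-8,0,0,0],[0.85,0,0,-16,0,0,0],[0.85,0,0,-24,0,0,0],[0.85,0,0,-28,0,0,0],[0.85,0,0,-28,0,0,0]]]' | python3 steer.py
python3 - <<'E'
from h import *
c=dict(np.load("pics/side2.npz"));w=cloud(c);k=w.reshape(-1,3)
# collar / ledge / plate / roll etc from one image
p=lambda x,y:(220+x/4-.4,140+y/3-.4)
cen=ray(c,*p(193,533),.042)*1000;print("collar centre",cen.round(1))
print("spindle top",(ray(c,*p(192,486),.08)*1000).round(1))
a=ray(c,*p(103,539),.038)*1000;b=ray(c,*p(284,519),.038)*1000
print("ears",a.round(1),b.round(1),((a+b)/2).round(1),np.degrees(np.arctan2(*(a-b)[1::-1])))
E
```

```text
time_s: 6.35
tcp_pos: [0.5717, -0.1974, 0.0108]
ee_rot: [[0.962, -0.274, -0.0], [-0.274, -0.962, 0.0], [-0.0, 0.0, -1.0]]
wrist_force: [-0.6, 0.4, -0.1]
gripper_width: 0.841
gripper_force: 0.0
time_s: 6.95
tcp_pos: [0.5742, -0.1979, 0.1561]
ee_rot: [[0.962, -0.274, 0.009], [-0.274, -0.962, -0.002], [0.009, -0.001, -1.0]]
wrist_force: [-0.1, -0.4, -0.1]
gripper_width: 0.846
gripper_force: 0.0
collar centre [558.7 207.3  42. ]
spindle top [560.7 199.2  80. ]
ears [604.5 217.2  38. ] [514.2 183.   38. ] [559.3 200.1  38. ] 20.698785202432656
```

Run:
```python
from station import r
from h import *
for n in("side","top"):
    z=[];
    for i in range(8):
        c=r.capture(n); z.append(np.where(c["z_map"]>0,c["z_map"],np.nan))
    print(n,"noise",np.nanmedian(np.nanstd(z,0))*1000)
    c["z_map"]=np.nan_to_num(np.nanmedian(z,0)); np.savez(f"pics/{n}3.npz",**c)
    i=c["pixels"][...,::-1]
    if n=="side":
        cv2.imwrite("pics/s3.png",cv2.resize(i[290:350,230:365],None,fx=5.9,fy=5.9,interpolation=cv2.INTER_CUBIC))
    w=cloud(c)
    # local heights on dispenser frame
    th=np.radians(15.0);R=np.array([[np.cos(th),np.sin(th)],[-np.sin(th),np.cos(th)]])
    q=(w[...,:2]-[.5595,.2005 if n=="side" else .197])@R.T*1000;z=w[...,2]*1000
    def st(x0,x1,y0,y1,lo,hi,nm):
        m=(q[...,0]>x0)&(q[...,0]<x1)&(q[...,1]>y0)&(q[...,1]<y1)&(z>lo)&(z<hi);print(nm,m.sum(),np.median(z[m]).round(2),np.mean(z[m]).round(2),np.std(z[m]).round(2))
    st(-100,-60,-40,40,3,16,"plate mid"); st(30,60,-50,50,3,16,"plate end")
    st(-148,-126,-15,15,50,75,"ledge"); 
    m=(np.hypot(q[...,0],q[...,1])<18)&(np.hypot(q[...,0],q[...,1])>11)&(z>30)&(z<52);print("collar",m.sum(),np.median(z[m]),z[m].std())
    st(-200,-150,-40,40,82,100,"pillar top")
```

```text
side noise 2.285477
plate mid 541 7.79 7.81 0.57
plate end 477 7.89 7.94 0.64
ledge 112 57.08 57.14 0.55
collar 91 40.257055116890704 0.6280911915576477
pillar top 206 89.2 88.71 1.72
top noise 2.4134529
plate mid 396 10.01 10.05 1.11
plate end 324 10.06 10.09 1.1
ledge 53 59.21 59.13 0.86
collar 67 42.222233416604915 1.1393354924306007
pillar top 156 91.42 90.94 2.06
```

Scaled: -0.355 m is -71, -0.32 m is -64.

```bash
echo '[[[0.85,-2.4,-7.6,0,0,0,0],[0.85,-5.4,-17,0,0,0,0],[0.85,-8.4,-26.4,0,0,0,0],[0.85,-11.4,-35.8,0,0,0,0],[0.85,-14.4,-45.2,0,0,0,0],[0.85,-17.4,-54.6,0,0,0,0],[0.85,-20.4,-64,0,0,0,0],[0.85,-22.6,-71,0,0,0,0]]]' | python3 steer.py; echo '[[[0.85,-1.6,-5,0,0,0,8.5],[0.85,-1.6,-5,0,0,0,17],[0.85,-1.6,-5,0,0,0,25.5],[0.85,-1.6,-5,0,0,0,34],[0.85,-1.6,-5,0,0,0,42.5],[0.85,-1.6,-5,0,0,0,51],[0.85,-1.6,-5,0,0,0,59.5],[0.85,-1.6,-5,0,0,0,68]]]' | python3 steer.py; echo '[[[0.85,0,0,0,0,0,8.5],[0.85,0,0,0,0,0,17],[0.85,0,0,0,0,0,25.5],[0.85,0,0,0,0,0,34],[0.85,0,0,0,0,0,42.5],[0.85,0,0,0,0,0,51],[0.85,0,0,0,0,0,59.5],[0.85,0,0,0,0,0,68]]]' | python3 steer.py
```

```text
time_s: 8.55
tcp_pos: [0.5602, 0.1779, 0.1514]
ee_rot: [[0.962, -0.272, 0.001], [-0.272, -0.962, 0.0], [0.001, -0.001, -1.0]]
wrist_force: [0.6, -0.8, 0.1]
gripper_width: 0.851
gripper_force: 0.0
time_s: 9.35
tcp_pos: [0.5596, 0.2013, 0.1511]
ee_rot: [[0.1, -0.995, 0.0], [-0.995, -0.1, 0.0], [-0.0, -0.0, -1.0]]
wrist_force: [0.4, -0.1, -0.3]
gripper_width: 0.848
gripper_force: 0.0
time_s: 10.15
tcp_pos: [0.5596, 0.2012, 0.1511]
ee_rot: [[-0.885, -0.465, 0.0], [-0.465, 0.885, 0.0], [-0.0, 0.0, -1.0]]
wrist_force: [-0.0, -0.4, 0.7]
gripper_width: 0.849
gripper_force: 0.0
```

View pics/s3.png

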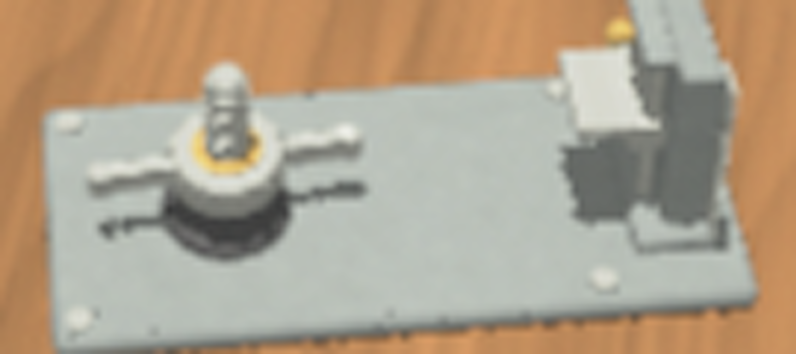

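The picture shows the collar with its ears at crop (95,177) and (350,137), and the ledge at (612,90). The ledge comes out at about 59.2 mm and the collar at 42.3 mm, so it has to rise about 16.9 mm.

Scaled: 0.12 m is 24, 0.11 m is 22.

```bash
echo '[[[0.85,0,0,6,0,0,6],[0.85,0,0,12,0,0,6],[0.85,0,0,18,0,0,6],[0.85,0,0,22,0,0,6],[0.85,0,0,24,0,0,6],[0.85,0,0,24,0,0,6],[0.7,0,0,24,0,0,6],[0.6,0,0,24,0,0,6]]]' | python3 steer.py; echo '[[[0.52,0,0,0,0,0,0],[0.52,0,0,0,0,0,0],[0.52,0,0,0,0,0,0],[0.52,0,0,0,0,0,0]]]' | python3 steer.py
```

```text
time_s: 10.95
tcp_pos: [0.5606, 0.2018, 0.0325]
ee_rot: [[-0.927, -0.376, 0.003], [-0.376, 0.927, 0.001], [-0.003, 0.0, -1.0]]
wrist_force: [0.9, 0.2, 0.6]
gripper_width: 0.747
gripper_force: 0.0
time_s: 11.35
tcp_pos: [0.5597, 0.2013, 0.0313]
ee_rot: [[-0.927, -0.376, 0.0], [-0.376, 0.927, 0.0], [-0.0, 0.0, -1.0]]
wrist_force: [-0.1, 0.4, 0.4]
gripper_width: 0.528
gripper_force: 0.0
```

```bash
echo '[[[0.48,0,0,0,0,0,0],[0.48,0,0,0,0,0,0],[0.48,0,0,0,0,0,0]]]' | python3 steer.py; echo '[[[0.4,0,0,0,0,0,0],[0.4,0,0,0,0,0,0],[0.4,0,0,0,0,0,0]]]' | python3 steer.py; python3 -c "
from station import r;s=r.sense();print(s['joints'],s['moment'])"
```

```text
time_s: 11.65
tcp_pos: [0.5602, 0.1998, 0.0311]
ee_rot: [[-0.927, -0.376, 0.0], [-0.376, 0.927, -0.002], [0.001, -0.002, -1.0]]
wrist_force: [2.4, -5.1, 0.2]
gripper_width: 0.479
gripper_force: 3.2
time_s: 11.95
tcp_pos: [0.5605, 0.1988, 0.0311]
ee_rot: [[-0.927, -0.376, 0.0], [-0.376, 0.927, -0.003], [0.001, -0.003, -1.0]]
wrist_force: [5.8, -9.1, -0.1]
gripper_width: 0.446
gripper_force: 30.0
[  35.19522644   30.50671145  -16.82166457    0.22386378  -42.76239113
 -103.271699  ] [-2.47762184 -1.76087467  0.11764706]
```

```bash
echo '[[[0.4,-0.1,-0.52,0,0,0,0],[0.4,-0.1,-0.52,0,0,0,0]]]' | python3 steer.py;echo '[[[0.4,0,0,-0.02,0,0,-2],[0.4,0,0,-0.08,0,0,-8],[0.4,0,0,-0.14,0,0,-16],[0.4,0,0,-0.22,0,0,-24],[0.4,0,0,-0.28,0,0,-32],[0.4,0,0,-0.36,0,0,-40],[0.4,0,0,-0.42,0,0,-48],[0.4,0,0,-0.42,0,0,-48]]]' | python3 steer.py; python3 -c "
from station import r;s=r.sense();print(s['joints'][5],s['moment'])"
```

```text
time_s: 12.15
tcp_pos: [0.5607, 0.1987, 0.0311]
ee_rot: [[-0.927, -0.376, -0.001], [-0.376, 0.927, -0.0], [0.001, -0.0, -1.0]]
wrist_force: [-1.9, -0.6, 2.0]
gripper_width: 0.447
gripper_force: 30.0
time_s: 12.95
tcp_pos: [0.5605, 0.1988, 0.0332]
ee_rot: [[-0.341, -0.94, -0.001], [-0.94, 0.341, -0.001], [0.001, 0.001, -1.0]]
wrist_force: [-2.5, -1.0, 2.2]
gripper_width: 0.448
gripper_force: 30.0
-55.02929258786315 [-0.30292709  0.49187946  0.08943104]
```

```bash
for i in 1; do :; done; echo '[[[0.4,0,0,-0.08,0,0,-8],[0.4,0,0,-0.14,0,0,-16],[0.4,0,0,-0.22,0,0,-24],[0.4,0,0,-0.28,0,0,-32],[0.4,0,0,-0.36,0,0,-40],[0.4,0,0,-0.42,0,0,-48],[0.4,0,0,-0.5,0,0,-56],[0.4,0,0,-0.56,0,0,-64]]]' | python3 steer.py; echo '[[[0.4,0,0,-0.08,0,0,-8],[0.4,0,0,-0.14,0,0,-16],[0.4,0,0,-0.22,0,0,-24],[0.4,0,0,-0.28,0,0,-32],[0.4,0,0,-0.36,0,0,-40],[0.4,0,0,-0.42,0,0,-48],[0.4,0,0,-0.5,0,0,-56],[0.4,0,0,-0.58,0,0,-64]]]' | python3 steer.py; echo '[[[0.4,0,0,-0.08,0,0,-8],[0.4,0,0,-0.14,0,0,-16],[0.4,0,0,-0.22,0,0,-24],[0.4,0,0,-0.28,0,0,-32],[0.4,0,0,-0.36,0,0,-40],[0.4,0,0,-0.42,0,0,-48],[0.4,0,0,-0.5,0,0,-56],[0.4,0,0,-0.56,0,0,-64]]]' | python3 steer.py;python3 -c "
from station import r;s=r.sense();print(s['joints'][5],s['moment'])"
```

```text
time_s: 13.75
tcp_pos: [0.5601, 0.1987, 0.036]
ee_rot: [[0.697, -0.717, -0.002], [-0.717, -0.697, -0.001], [-0.001, 0.002, -1.0]]
wrist_force: [-2.6, -1.1, 3.2]
gripper_width: 0.449
gripper_force: 30.0
time_s: 14.55
tcp_pos: [0.5601, 0.1984, 0.0388]
ee_rot: [[0.95, 0.312, -0.002], [0.312, -0.95, -0.001], [-0.002, 0.001, -1.0]]
wrist_force: [-2.9, -2.2, 2.8]
gripper_width: 0.45
gripper_force: 30.0
time_s: 15.35
tcp_pos: [0.5604, 0.1982, 0.0417]
ee_rot: [[0.136, 0.991, -0.002], [0.991, -0.136, -0.002], [-0.002, -0.002, -1.0]]
wrist_force: [-1.8, -3.6, 4.0]
gripper_width: 0.446
gripper_force: 30.0
137.09957420540027 [-0.91010686  0.41094925 -0.04103983]
```

Scaled: -0.025 m is -5, -0.01 m is -2.

```bash
echo '[[[0.8,0,0,0,0,0,0],[0.8,0,0,0,0,0,0],[0.8,0,0,0,0,0,0],[0.8,0,0,-2,0,0,0],[0.8,0,0,-5,0,0,0],[0.8,0,0,-5,0,0,0]]]' | python3 steer.py; echo '[[[0.8,0,0,0,0,0,8.5],[0.8,0,0,0,0,0,17],[0.8,0,0,0,0,0,25.5],[0.8,0,0,0,0,0,34],[0.8,0,0,0,0,0,42.5],[0.8,0,0,0,0,0,51],[0.8,0,0,0,0,0,59.5],[0.8,0,0,0,0,0,68]]]' | python3 steer.py; echo '[[[0.8,0,0,0,0,0,8.5],[0.8,0,0,0,0,0,17],[0.8,0,0,0,0,0,25.5],[0.8,0,0,0,0,0,34],[0.8,0,0,0,0,0,42.5],[0.8,0,0,0,0,0,51],[0.8,0,0,0,0,0,59.5],[0.8,0,0,0,0,0,68]]]' | python3 steer.py; echo '[[[0.8,0,0,0,0,0,8.5],[0.8,0,0,0,0,0,17],[0.8,0,0,0,0,0,25.5],[0.8,0,0,0,0,0,34],[0.8,0,0,0,0,0,42],[0.8,0,0,1,0,0,44],[0.8,0,0,3,0,0,44],[0.8,0,0,5,0,0,44]]]' | python3 steer.py; echo '[[[0.52,0,0,0,0,0,0],[0.52,0,0,0,0,0,0],[0.52,0,0,0,0,0,0],[0.4,0,0,0,0,0,0],[0.4,0,0,0,0,0,0],[0.4,0,0,0,0,0,0]]]' | python3 steer.py
```

```text
time_s: 15.95
tcp_pos: [0.5628, 0.2001, 0.0692]
ee_rot: [[0.138, 0.99, 0.005], [0.99, -0.138, 0.003], [0.003, 0.004, -1.0]]
wrist_force: [0.9, -0.0, 0.4]
gripper_width: 0.793
gripper_force: 0.0
time_s: 16.75
tcp_pos: [0.561, 0.1991, 0.0664]
ee_rot: [[0.972, 0.236, -0.0], [0.236, -0.972, 0.0], [0.0, -0.0, -1.0]]
wrist_force: [0.2, 0.8, -0.2]
gripper_width: 0.807
gripper_force: 0.0
time_s: 17.55
tcp_pos: [0.561, 0.1991, 0.0664]
ee_rot: [[0.583, -0.812, -0.0], [-0.812, -0.583, 0.0], [-0.0, -0.0, -1.0]]
wrist_force: [-0.6, 0.4, -0.4]
gripper_width: 0.801
gripper_force: 0.0
time_s: 18.35
tcp_pos: [0.5609, 0.199, 0.0409]
ee_rot: [[-0.137, -0.991, -0.0], [-0.991, 0.137, 0.0], [-0.0, 0.0, -1.0]]
wrist_force: [-0.7, 0.7, -0.3]
gripper_width: 0.799
gripper_force: 0.0
time_s: 18.95
tcp_pos: [0.5605, 0.1992, 0.0419]
ee_rot: [[-0.138, -0.99, -0.001], [-0.99, 0.138, 0.0], [-0.0, 0.001, -1.0]]
wrist_force: [-3.4, 2.3, 1.0]
gripper_width: 0.449
gripper_force: 30.0
```

Scaled: -0.0028 m is -0.56, -0.0025 m is -0.5.

```bash
echo '[[[0.4,0,0,-0.08,0,0,-8],[0.4,0,0,-0.14,0,0,-16],[0.4,0,0,-0.22,0,0,-24],[0.4,0,0,-0.28,0,0,-32],[0.4,0,0,-0.36,0,0,-40],[0.4,0,0,-0.42,0,0,-48],[0.4,0,0,-0.5,0,0,-56],[0.4,0,0,-0.56,0,0,-64]]]' | python3 steer.py; echo '[[[0.4,0,0,-0.08,0,0,-8],[0.4,0,0,-0.14,0,0,-16],[0.4,0,0,-0.22,0,0,-24],[0.4,0,0,-0.28,0,0,-32],[0.4,0,0,-0.36,0,0,-40],[0.4,0,0,-0.42,0,0,-48],[0.4,0,0,-0.5,0,0,-56],[0.4,0,0,-0.58,0,0,-64]]]' | python3 steer.py; echo '[[[0.4,0,0,-0.08,0,0,-8],[0.4,0,0,-0.1,0,0,-12],[0.4,0,0,-0.1,0,0,-12]]]' | python3 steer.py; echo '[[[0.8,0,0,0,0,0,0],[0.8,0,0,0,0,0,0],[0.8,0,0,0,0,0,0],[0.8,0,0,-6,0,0,0],[0.8,0,0,-14,0,0,0],[0.8,0,0,-22,0,0,0],[0.8,0,0,-24,0,0,0]]]' | python3 steer.py
```

```text
time_s: 19.75
tcp_pos: [0.5598, 0.1988, 0.0447]
ee_rot: [[0.833, -0.553, -0.002], [-0.553, -0.833, -0.001], [-0.001, 0.002, -1.0]]
wrist_force: [-4.2, 1.5, 3.7]
gripper_width: 0.448
gripper_force: 30.0
time_s: 20.55
tcp_pos: [0.5598, 0.1981, 0.0476]
ee_rot: [[0.862, 0.506, -0.003], [0.506, -0.862, -0.002], [-0.003, 0.0, -1.0]]
wrist_force: [-3.5, -1.8, 3.2]
gripper_width: 0.454
gripper_force: 30.0
time_s: 20.85
tcp_pos: [0.5599, 0.198, 0.048]
ee_rot: [[0.742, 0.67, -0.003], [0.67, -0.742, -0.002], [-0.003, -0.0, -1.0]]
wrist_force: [-4.5, -1.5, 3.8]
gripper_width: 0.452
gripper_force: 30.0
time_s: 21.55
tcp_pos: [0.5642, 0.2006, 0.1734]
ee_rot: [[0.742, 0.671, 0.01], [0.671, -0.742, 0.005], [0.011, 0.003, -1.0]]
wrist_force: [-0.3, 0.2, 0.4]
gripper_width: 0.799
gripper_force: 0.0
```

Scaled: 0.186 m is 37.2, -0.168 m is -33.6.

```bash
echo '[[[0.8,-4,4.4,0,0,0,0],[0.8,-10,11.2,0,0,0,0],[0.8,-16,17.8,0,0,0,0],[0.8,-22,24.4,0,0,0,0],[0.8,-28,31,0,0,0,0],[0.8,-33.6,37.2,0,0,0,0],[0.8,-33.6,37.2,0,0,0,0]]]' | python3 steer.py
python3 - <<'E'
from station import r
from h import *
for n in("side","top"):
    z=[]
    for i in range(25):
        c=r.capture(n); z.append(np.where(c["z_map"]>0,c["z_map"],np.nan))
    c["z_map"]=np.nan_to_num(np.nanmean(z,0)); np.savez(f"pics/{n}4.npz",**c)
    if n=="side": cv2.imwrite("pics/s4.png",cv2.resize(c["pixels"][180:350,230:365,::-1],None,fx=4.4,fy=3.5,interpolation=cv2.INTER_CUBIC))
    w=cloud(c)
    th=np.radians(15.0);R=np.array([[np.cos(th),np.sin(th)],[-np.sin(th),np.cos(th)]])
    q=(w[...,:2]-[.5595,.2005 if n=="side" else .197])@R.T*1000;z=w[...,2]*1000;rr=np.hypot(q[...,0],q[...,1])
    def st(m,nm): print(n,nm,m.sum(),np.median(z[m]).round(2),np.mean(z[m]).round(2),np.std(z[m]).round(2))
    box=lambda x0,x1,y0,y1,lo,hi:(q[...,0]>x0)&(q[...,0]<x1)&(q[...,1]>y0)&(q[...,1]<y1)&(z>lo)&(z<hi)
    st(box(-100,-60,-40,40,3,16),"plate"); st(box(-147,-127,-13,13,50,75),"ledge")
    for a,b in((11,18),(10,16)): st((rr<b)&(rr>a)&(z>52)&(z<66),"collar")
    if n=="side":
        m=(z>46)&(z<66)&(rr<55)&(rr>26);e=w[m][:,:2]*1000;d=np.linalg.svd(e-e.mean(0))[2][0];print("ear deg",np.degrees(np.arctan2(d[1],d[0])),len(e),np.median(z[m]))
o=dict(np.load("pics/side3.npz"));w=cloud(o);z=w[...,2]*1000;rr=np.hypot(w[...,0]-.5595,w[...,1]-.2005)*1000
m=(z>28)&(z<50)&(rr<55)&(rr>26);e=w[m][:,:2]*1000;d=np.linalg.svd(e-e.mean(0))[2][0];print("old ear deg",np.degrees(np.arctan2(d[1],d[0])),len(e),np.median(z[m]))
E
```

```text
time_s: 22.25
tcp_pos: [0.5606, -0.0556, 0.1672]
ee_rot: [[0.746, 0.666, -0.001], [0.666, -0.746, -0.0], [-0.001, -0.0, -1.0]]
wrist_force: [0.4, 0.8, -0.3]
gripper_width: 0.8
gripper_force: 0.0
side plate 541 7.8 7.81 0.29
side ledge 89 57.16 57.1 0.27
side collar 91 57.09 57.1 0.38
side collar 68 57.19 57.25 0.37
ear deg 41.85715220662287 105 54.297475480018505
top plate 52 10.13 10.1 0.5
top ledge 0 nan nan nan
top collar 0 nan nan nan
top collar 0 nan nan nan
old ear deg 21.48862008544669 117 37.043777727321036
  return _methods._mean(a, axis=axis, dtype=dtype,
  ret = ret.dtype.type(ret / rcount)
  ret = _var(a, axis=axis, dtype=dtype, out=out, ddof=ddof,
  arrmean = um.true_divide(arrmean, div, out=arrmean,
  ret = ret.dtype.type(ret / rcount)
```

View pics/s4.png

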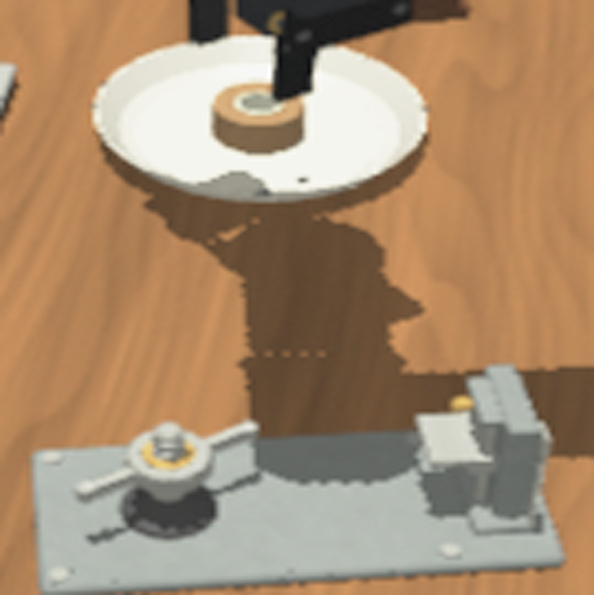

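The old roll lies flat in the pan, at crop (258,118). The collar top reads 57.1 mm and the ledge 57.1 mm in the same depth image, so they are level, and the gripper is clear of everything.

```bash
python3 -c "
from station import r;print(r.finish_job())"
```

```text
the job is handed in; nothing more can be done
None
```

The job is handed in: the old roll lies flat in the pan, and the collar's top face reads level with the edge guide's ledge to about 0.1 mm by the side camera's averaged depth. I never touched the guide, the robot was clear of everything, and the clock was at about 25 s.

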